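Put a carved block away in its case, lid on and clamped

TASK

Pack away the carved boxwood block that stands on its end: it belongs in the open case on its long edge, standing between the two low rails. (It is easiest to tip it onto its long edge on the table first, let go and take it again from above.) Then set the lid fully home on the case and turn both brass clamp knobs clockwise to their stops so that their tongues hold the lid down, in either order; leave the other things on the table where they are.

Things in the scene. Friction and masses are not known exactly. Their poses are not given: they have to be found in the camera images.
- case: open wooden case fixed to the table, 132 (x) by 124 (y), 76 high, walls 10 thick, inside 112 by 104, inner floor 8 up. Origin: centre of its underside, z up. Two rails 8 thick, 20 high run along x on the floor (rail centres at y -20 and +20), leaving a channel 32 wide between them. An ear on each y side (40 along x, sticking out 44, its top 70 up) carries a turn clamp
- case_rim (a point): centre of the case's mouth, level with its rim, 76 above the table; axes as the case's
- block: carved boxwood block, 56 (x) by 24 (y) by 96 (z), about 0.12 kg, dark carved strokes on one 56 x 96 face. Origin at its centre. It starts standing on its end, z up. In the case it goes on a long edge: z along the case's x (either way), x vertical (either edge down), centre 36 above the table
- lid: loose wooden lid, about 0.17 kg: plate 132 (x) by 124 (y) by 10; under it a plug 106 by 98 by 8 that drops inside the case's walls; on top a middle bar handle 80 long (x), 16 thick (y), 30 high. Origin: centre of the plate's underside (handle top at z 40). It starts plug down on the table, origin 8 up. Seated: origin at case_rim, x along the case's x, either way
- clamp_a_grip (a point): brass turn clamp on the ear at the case's +y side (case frame x 0, y +88; axis upright). A tongue 14 wide, 6 thick, underside 88.5 above the table, reaching 46 from the axis, carries a bar grip 42 long, 12 thick, 28 high (top 122.5 above the table). This point: on the axis, 6 below the bar's top; x runs along the bar towards the tongue's tip, z up
- clamp_a (a joint): turning angle of the clamp on the +y side: 0 parked (the tongue points along the case's side, clear of the lid), growing clockwise seen from above; 1.5 is the end stop, with the tongue pointing straight in over the lid's edge. It stays where it is left
- clamp_b_grip (a point): brass turn clamp on the ear at the case's -y side (case frame x 0, y -88; axis upright). A tongue 14 wide, 6 thick, underside 88.5 above the table, reaching 46 from the axis, carries a bar grip 42 long, 12 thick, 28 high (top 122.5 above the table). This point: on the axis, 6 below the bar's top; x runs along the bar towards the tongue's tip, z up
- clamp_b (a joint): turning angle of the clamp on the -y side: 0 parked (the tongue points along the case's side, clear of the lid), growing clockwise seen from above; 1.5 is the end stop, with the tongue pointing straight in over the lid's edge. It stays where it is left
- blank: bystander, to be left alone: a plain uncarved boxwood block lying flat, 100 x 75 x 30; origin: on its underside near its middle
- tray: bystander, to be left alone: an empty copper tray, 120 x 90 x 18 high; origin: on its underside near its middle
- burnisher: bystander, to be left alone: a brass burnisher with a rosewood grip, lying, about 170 long and 20 thick; origin: on its underside near its middle
- spatula: bystander, to be left alone: a flat dark horn spatula, lying, about 130 long; origin: on its underside near its middle
- brush: bystander, to be left alone: a wooden brush, lying, about 170 long; origin: on its underside near its middle
- dish: bystander, to be left alone: a white ceramic bowl, 84 across and 30 high; origin: on its underside near its middle
- whetstone: bystander, to be left alone: a grey whetstone, 150 x 50 x 25; origin: on its underside near its middle
Things that resemble listed ones, but are neither listed nor needed, are in the scene too. What is shaped like the block but green or purple is not meant.

How it is judged (in metres and radians):
On the way, in this order (a step that is already met when the one before it is completed fails the run):
1. the carved block stands on a long edge between the rails in the case, let go (x of block in the frame of case between -0.014 and 0.014 m and y of block in the frame of case between -0.008 and 0.008 m and z of block in the frame of case between 0.031 and 0.042 m and angle between the z axis of block and the x axis of case, either way round below 0.15 rad and angle between the x axis of block and the z axis of case, either way round below 0.15 rad and contact force between the fingers and block below 0.1 N), for 0.2 s.
2. the lid sits fully home on the case, with the block in place (x of block in the frame of case between -0.014 and 0.014 m and y of block in the frame of case between -0.008 and 0.008 m and z of block in the frame of case between 0.031 and 0.042 m and angle between the z axis of block and the x axis of case, either way round below 0.15 rad and angle between the x axis of block and the z axis of case, either way round below 0.15 rad and horizontal distance between lid and case_rim below 0.008 m and z of lid in the frame of case_rim between -0.003 and 0.003 m and angle between the x axis of lid and the x axis of case, either way round below 0.1 rad and angle between lid's own z axis and vertical below 0.05 rad), for 0.2 s.
At the end, for the whole second after the job is handed in: Block at rest on a long edge in the channel (centre within 14 mm along, 8 mm across, 31 to 42 mm up, 0.15 rad of true); lid at rest, home (8 mm of centre, 3 mm of rim height, tilt under 0.05, square within 0.1 rad); both clamps over 1.4 of 1.5 rad; bystanders within 30 mm of their starts (all of step 2 and value of joint each of clamp_a, clamp_b above 1.4 rad and linear speed of each of lid, block below 0.02 m/s); the robot touches nothing.
It fails at once if a bystander was moved by more than 30 mm (distance of any of blank, tray, burnisher, spatula, brush, dish, whetstone from where it was at the start of the episode above 0.03 m).
It also fails if it takes over 72 s, if anything falls off the work surface, if the arm or the gripper's body presses on something with over 40 N, if the wrist force passes 120 N, or if a joint passes its speed limit or range.

ROBOT

A 6-joint arm with a two-finger parallel gripper is mounted at the origin on the work surface. World frame = base frame: x ahead of the robot, y to its left, z up, the work surface at z = 0. Lengths are in mm, angles in rad, forces in N, time in s.
With the tool pointing down it reaches from about 250 to 725 mm from the base axis. Payload 4 kg.
Tool frame: the origin (TCP) lies midway between the tips of the shut fingers; the grasp point (between the pads) lies 19 mm behind it; z points along the fingers, y is the line along which they close (so a half turn about z gives the same grasp; the last joint's range is limited). The gripper opens to 85 mm and grips with 20 to 120 N. Pads are 22 mm wide; open, the fingers measure 114 mm over their backs; the gripper's body (76 mm by 85 mm) begins 54 mm behind the grasp point. The pads swing forward as they close: fully open they stand 13 mm farther back than shut.
Start: joints at [0, 0.241, 0.005, 1.335, 0, 1.571], TCP at [499.999, -0, 231.306] pointing down, gripper open.
Joint ranges: [-2.72, 2.72], [-1.05, 1.87], [-1.09, 1.28], [-1.99, 2.15], [-1.42, 1.44], [-3.14, 3.14]. Speed limits (rad/s): [2.79, 2.79, 3.14, 3.14, 3.14, 3.14].

INTERFACE

Orientations are given as a rotation vector (axis times angle).
In Python, from workcell import env, snapshot gives the robot as it stands.
- The arm moves only by the tool step_arm, never from a script. Its argument "moves" is one flat list of numbers, 7 for each row, row after row: the turn, a rotation vector about the tool's x, y, z each as a share of 0.1 rad, from -1 to 1, then the shift along the tool's x, y, z each as a share of 0.03 m, from -1 to 1, then the closure, from 0 (fully open) to 1 (shut). A call has 1 to 12 rows; each row shifts and turns the commanded pose from where the row before left it, along the tool's axes as they then stand; what a row does not reach is not made up. A row lasts 1/12 s, in which the tool goes at most 41.7 mm and 7.16 degrees, less where a joint would pass 70% of its speed; a pose out of reach is approached as far as the arm can. A call with a number of a shift or a turn outside -1 to 1 is refused whole. A call with a gripper value outside its range is refused whole. The fingers move at their own pace and stop on an object; "newtons" is the grip in N (left out, the last holds). Time passes only in rows, so rows that do not move let the fingers close. It gives the time, the measured TCP pose, the force, the opening and the grip force at its end, in the units of the state.
- env.read_state(): the state, without advancing time (a new reading comes with each control period).
- snapshot(name): name is "scene" or "side" or "wrist"; returns a dict with "frame" (384x512x3 uint8, red, green, blue), "fx", "fy", "cx", "cy" (pixels), "extrinsics" (4x4, takes a point from world to camera coordinates). Camera axes: x right, y down, z forward; pixel columns grow to the right and rows downward; lengths in mm; the calibration is good to about 2 mm. A picture is of the moment at which its call begins. There is no depth.
- env.sign_off(): hands the job in; it is judged then, once.
The state is a dict: "t": time; "qpos": joint angles; "qd": joint speeds; "joint_efforts": joint torques, N m; "tcp_pos": TCP position; "tool_rot": TCP orientation; "force": force on the tool from outside, world axes, zero at the start; "wrist_torque": the same for the moment, N m; "width": finger opening in mm; "finger_force": force on a finger pad.
Only numpy, scipy, OpenCV 4.12 (cv2) and the standard library are available. Lean on these libraries where they do the work, as an engineer would, in place of code of your own. Each camera call takes 0.05 s, during which the arm holds its last target. There are 200 camera calls.

## Working session

There is one attempt and no reset: what is moved stays moved. The work goes in short steps, Python scripts to look and compute and a tool call to move; the robot and the scene stay as the last step left them, time stands still between calls to the robot, and variables do not carry over. Pictures are saved under pics/ and viewed, at most 10 in all, crops included, and the job is handed in when it is done.

Besides the shell and the picture viewer there is one more tool, called as a command line: name --argument value ..., lists and objects as JSON in quotes. step_arm: Moves the arm, as the interface text tells. Shift numbers are shares of 0.03 m and turn numbers shares of 0.1 rad, none past 1 either way. Its arguments: {"type":"object","properties":{"moves":{"type":"array"},"newtons":{"type":"number"}},"required":["moves"]}

```bash
ls; mkdir -p pics; python3 - <<'E'
from workcell import env, snapshot
import cv2,pickle
s={n:snapshot(n) for n in("scene","side","wrist")}
pickle.dump(s,open('s0.pkl','wb'))
for n in s:
    cv2.imwrite(f'pics/{n}0.png',cv2.resize(s[n]['frame'][:,:,::-1],(800,600),interpolation=cv2.INTER_CUBIC))
    print(n,s[n]['fx'],s[n]['fy'],s[n]['cx'],s[n]['cy'],s[n]['extrinsics'].round(3).tolist() if hasattr(s[n]['extrinsics'],'round') else s[n]['extrinsics'])
print(env.read_state())
E
```

```text
pics
scene 460.16390036833866 460.16390036833866 258.1141847679665 186.38080175476077 [[-0.667, 0.745, -0.008, 384.873], [0.531, 0.467, -0.707, -206.887], [-0.523, -0.476, -0.707, 1876.726], [0.0, 0.0, 0.0, 1.0]]
side 415.4573986513825 415.4573986513825 255.1289849212861 185.4343029749045 [[0.944, -0.329, 0.004, -519.456], [-0.156, -0.457, -0.876, 163.47], [0.29, 0.826, -0.483, 1154.527], [0.0, 0.0, 0.0, 1.0]]
wrist 286.6747000626536 286.6747000626536 257.576777228511 192.09462520680023 [[1.0, 0.0, -0.002, -500.207], [0.001, -0.96, 0.28, -36.939], [-0.002, -0.28, -0.96, 379.124], [0.0, 0.0, 0.0, 1.0]]
{'t': 0.15, 'qpos': array([ 2.28855438e-05,  2.41255440e-01,  4.03117359e-03,  1.33519683e+00,
       -1.40869600e-05,  1.57078426e+00]), 'qd': array([-0.00104355, -0.00209094,  0.00141873,  0.00096478, -0.00081546,
        0.00121569]), 'joint_efforts': array([-1.62746033e-03, -3.72633219e+01,  2.52638429e+01,  1.23480460e-02,
       -1.30651040e-05,  1.49362950e-05]), 'tcp_pos': array([4.99520647e+02, 7.15640931e-03, 2.30608753e+02]), 'tool_rot': array([-2.22059693e+00, -2.22067458e+00,  1.81966435e-03]), 'force': array([-0.35152141,  0.30256229, -0.45692971]), 'wrist_torque': array([-0.0427015 ,  0.01339747,  0.01648062]), 'finger_force': 0.0, 'width': 85.48122874251237}
```

View pics/scene0.png

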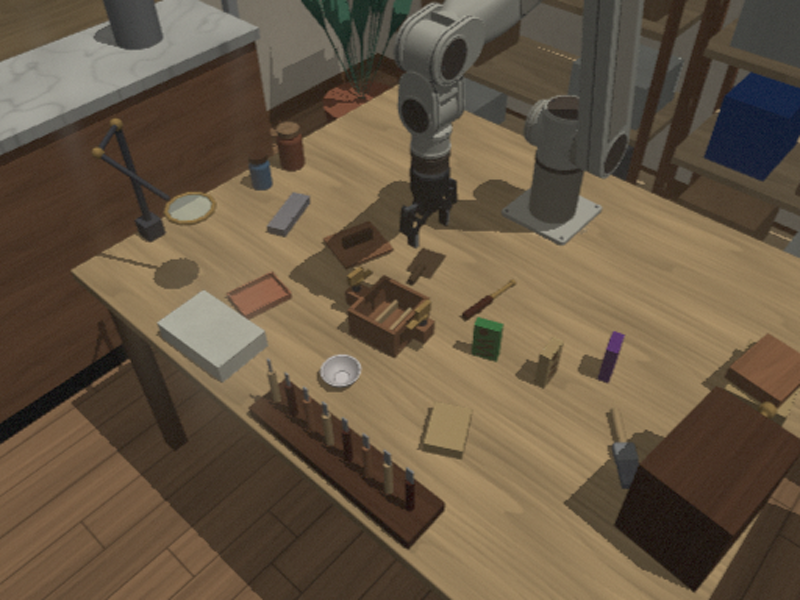

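View pics/side0.png

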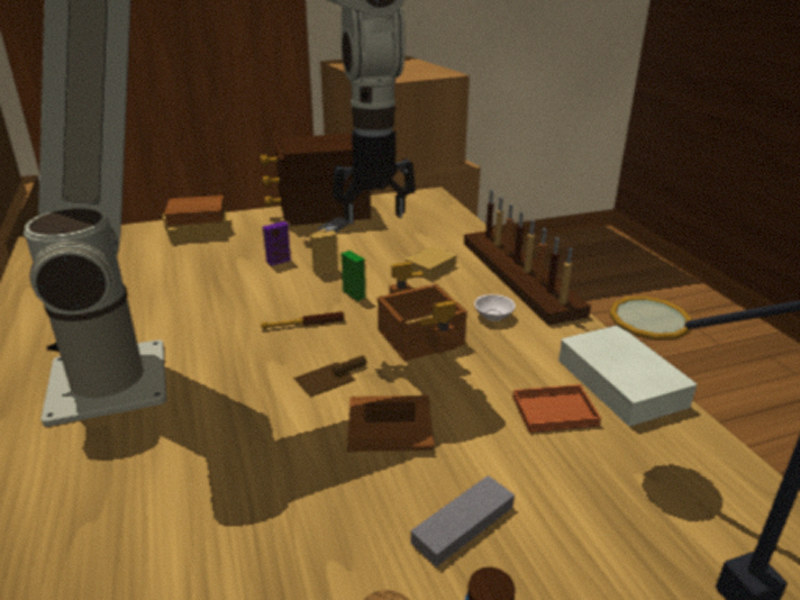

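Scene view: the carved block candidates are the boxwood upright (550,365), green (487,340), purple (612,357), and the flat plain blank (447,430). The case is at (390,315) and the lid at (358,243). By description I choose the boxwood upright at (550,365), and I'll check it in a crop.

```bash
python3 - <<'E'
import cv2,pickle
s=pickle.load(open('s0.pkl','rb'))
def crop(n,x0,y0,w,h,k,out):
    f=s[n]['frame'][y0:y0+h,x0:x0+w,::-1]
    cv2.imwrite(out,cv2.resize(f,None,fx=k,fy=k,interpolation=cv2.INTER_CUBIC))
crop('scene',200,135,200,120,4,'pics/c1.png')
crop('side',160,135,150,155,3.8,'pics/c2.png')
E
```

```text
(no output)
```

View pics/c1.png

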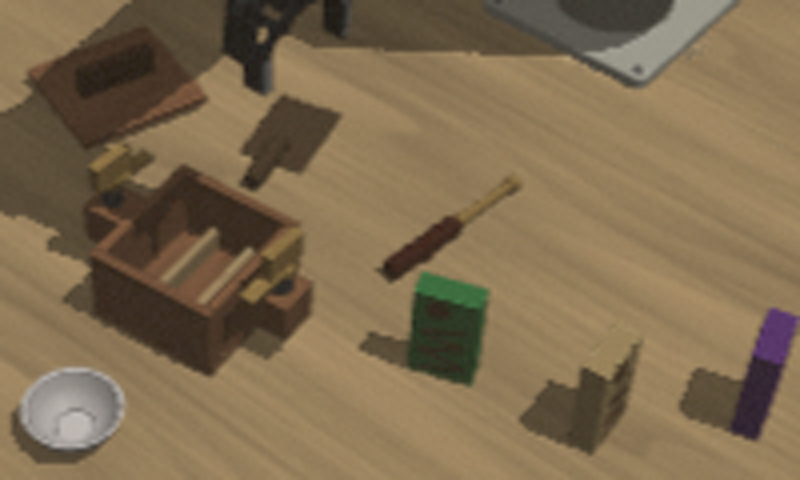

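View pics/c2.png

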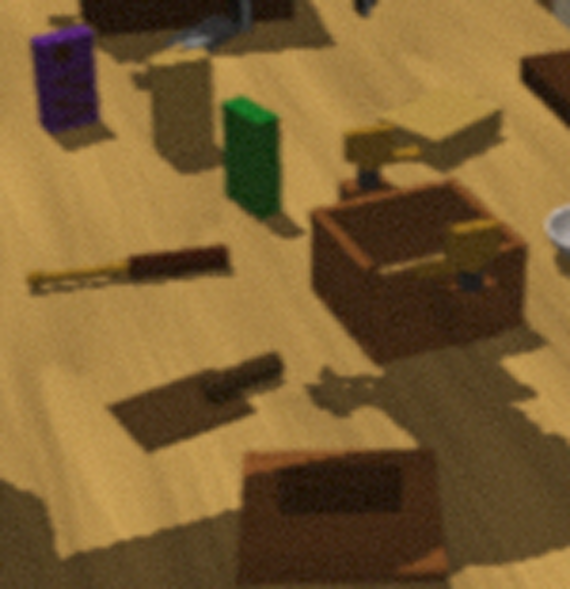

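```bash
cat > h.py <<'E'
import numpy as np
from scipy.optimize import least_squares
def proj(c,P):
    E=np.array(c['extrinsics']);p=np.atleast_2d(P)@E[:3,:3].T+E[:3,3]
    return np.c_[c['fx']*p[:,0]/p[:,2]+c['cx'],c['fy']*p[:,1]/p[:,2]+c['cy']]
def back(c,u,v,z):
    E=np.array(c['extrinsics']);R=E[:3,:3];o=-R.T@E[:3,3]
    d=R.T@np.array([(u-c['cx'])/c['fx'],(v-c['cy'])/c['fy'],1]);return o+d*(z-o[2])/d[2]
def fit(obs,lx,ly,xy):
    """obs: list (cam, u, v, z). rectangle lx,ly"""
    C=np.array([[1,1],[1,-1],[-1,1],[-1,-1]])*[lx/2,ly/2]
    def res(p):
        c,s=np.cos(p[2]),np.sin(p[2]);W=C@np.array([[c,s],[-s,c]])+p[:2];r=[]
        for cam,u,v,z in obs:
            d=proj(cam,np.c_[W,np.full(4,z)])-[u,v];r.extend(d[np.argmin((d**2).sum(1))])
        return np.array(r)
    best=min((least_squares(res,[*xy,a],x_scale=[10,10,.1],diff_step=1e-5,loss='soft_l1') for a in np.arange(0,3.14,.2)),key=lambda r:r.cost)
    return best.x.round(3),res(best.x).reshape(-1,2).round(1).tolist()
E
python3 - <<'E'
import pickle;from h import *
s=pickle.load(open('s0.pkl','rb'));S,D=s['scene'],s['side']
def sc(u,v,z):return (S,200+(u+.5)/4-.5,135+(v+.5)/4-.5,z)
def sd(u,v,z):return (D,160+(u+.5)/3.8-.5,135+(v+.5)/3.8-.5,z)
for n,c in s.items():
    E=np.array(c['extrinsics']);print(n,-E[:3,:3].T@E[:3,3])
case=[sc(185,168,76),sc(95,258,76),sc(210,312,76),sc(300,222,76),sc(210,373,0),sd(313,210,76),sd(455,182,76),sd(525,245,76),sd(380,278,76),sd(380,362,0),sd(522,318,0)]
lid=[sc(150,28,18),sc(205,98,18),sc(86,145,8),sc(31,76,18),sd(245,453,18),sd(437,452,18),sd(448,572,8),sd(237,582,8)]
blk=[sc(572,440,0),sc(590,452,0),sc(628,407,0),sc(640,338,96),sc(583,372,96),sd(152,64,96),sd(210,55,96),sd(157,152,0),sd(193,172,0),sd(215,155,0)]
for o,a,b in((case,132,124),(lid,132,124),(blk,56,24)):
    print(fit(o,a,b,back(*o[0])[:2]))
print('tongues far clamp',back(*sc(145,160,90)),back(*sc(115,170,110)),'near',back(*sc(250,297,90)),back(*sc(282,250,110)))
E
```

```text
scene [1348.70389996  702.4000239  1183.49494557]
side [  181.02681481 -1050.55991986   702.17049067]
wrist [500.96557489  70.73062672 373.27959672]
(array([ 5.80131e+02, -4.11480e+01,  1.25000e-01]), [[-1.2, -0.4], [-2.0, -0.1], [-0.2, 2.2], [-0.1, 0.4], [0.2, 2.1], [-1.4, -0.5], [-1.2, -2.0], [0.9, -0.8], [-0.8, 1.0], [-1.0, 0.9], [0.3, 1.5]])
(array([ 4.37951e+02, -2.77018e+02, -3.12000e-01]), [[-1.2, -0.1], [0.6, 0.2], [-0.4, 2.6], [-1.4, -1.0], [-0.1, -1.5], [-0.7, -1.9], [-0.4, 2.1], [-0.0, 0.2]])
(array([4.65840e+02, 2.94939e+02, 8.00000e-02]), [[-1.4, 0.4], [0.6, 1.0], [-0.4, 1.2], [1.0, -0.9], [-0.4, -1.9], [-0.3, 0.8], [-0.5, 0.6], [-0.0, 1.7], [5.1, -6.4], [-0.7, -1.9]])
tongues far clamp [ 547.08798502 -129.04684573   90.        ] [ 587.29454768 -124.35692058  110.        ] near [606.60576906  44.42728409  90.        ] [564.84699857  41.98291165 110.        ]
```

The crops confirm the choice: carved strokes show on the tan upright at crop pixel (620,390), and the green and purple ones are decoys. Next is the wrist view, for precision.

View pics/wrist0.png

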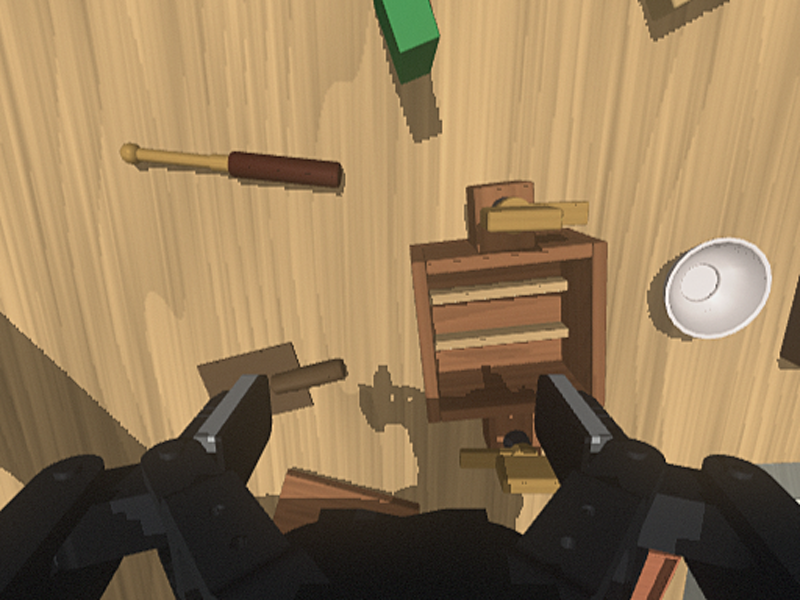

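```bash
python3 - <<'E'
import pickle;from h import *
s=pickle.load(open('s0.pkl','rb'));S=s['scene']
for n,u,v in(('green',440,376),('purple',745,437),('burnR',385,275),('spat tip',340,115)):
    print(n,back(S,200+u/4,135+v/4,0).round())
print(back(S,447*.64,430*.64,20).round())
E
```

```text
green [508. 169.   0.]
purple [396. 392.   0.]
burnR [448.  64.   0.]
spat tip [313. -98.   0.]
[712. 234.  20.]
```

The wrist view shows the case rim corners at (411,246), (606,242) and (428,421), the clamp a bar top at (487–562, 208–231), and the lid partly hidden at the bottom. The block is off the top of the picture.

I'll refine the case, then turn the tool and go look at the block.

```bash
python3 - <<'E'
import pickle;from h import *
s=pickle.load(open('s0.pkl','rb'));W=s['wrist']
w=lambda u,v,z:(W,(u+.5)*.64-.5,(v+.5)*.64-.5,z)
case=[w(411,246,76),w(607,241,76),w(428,421,76)]
print(fit(case,132,124,[580,-41]))
for p in case: print(back(*p).round(1))
b=[back(*w(u,v,122.5)) for u,v in((487,208),(562,208),(562,231),(488,231))];print(np.round(b,1),np.mean(b,0))
E
```

```text
(array([576.691, -42.001,   1.615]), [[5.7, 0.6], [-0.3, -1.4], [-1.4, 0.3]])
[505.9  21.9  76. ]
[636.2  25.2  76. ]
[ 519.3 -110.2   76. ]
[[546.8  50.5 122.5]
 [588.   50.5 122.5]
 [589.3  37.9 122.5]
 [548.   37.9 122.5]] [568.01190265  44.24103791 122.5       ]
```

step_arm --moves '[0,0,-1,-1,0,0,0,0,0,-1,-1,0,0,0,0,0,-1,0,0,0,0,0,0,-1,0,0,0,0,0,0,-1,0,0,0,0,0,0,-1,0,0,0,0,0,0,-1,0,0,0,0,0,0,-1,0,0,0,0,0,0,-1,0,0,0,0,0,0,-1,0,0,0,0,0,0,-1,0,0,0,0,0,0,-1,0,0,0,0]'

```text
t: 1.15
tcp_pos: [502.7, -59.8, 230.9]
tool_rot: [-0.571, -3.088, 0.0]
force: [-0.1, 0.2, -0.3]
width: 85.4
finger_force: 0.0
```

step_arm --moves '[0,0,-1,0,1,0,0,0,0,-1,0,1,0,0,0,0,-1,0,1,0,0,0,0,-1,0,1,0,0,0,0,-0.4,0,1,0,0,0,0,0,0,1,0,0,0,0,0,0,1,0,0,0,0,0,0,1,0,0,0,0,0,0,1,0,0,0,0,0,0,1,0,0,0,0,0,0,1,0,0,0,0,0,0,0.5,0,0]'

```text
t: 2.15
tcp_pos: [513.9, 284.1, 230.6]
tool_rot: [0.113, -3.139, -0.001]
force: [0.0, -0.1, 0.6]
width: 85.4
finger_force: 0.0
```

```bash
python3 - <<'E'
from workcell import env, snapshot
import cv2,pickle
from h import *
print(env.read_state()['tcp_pos'],env.read_state()['qpos'].round(2))
w=snapshot('wrist');pickle.dump(w,open('w1.pkl','wb'))
cv2.imwrite('pics/w1.png',cv2.resize(w['frame'][:,:,::-1],(800,600),interpolation=cv2.INTER_CUBIC))
E
```

```text
[513.94283033 284.13719448 230.64859949] [0.5  0.42 0.25 1.41 0.   0.43]
```

View pics/w1.png

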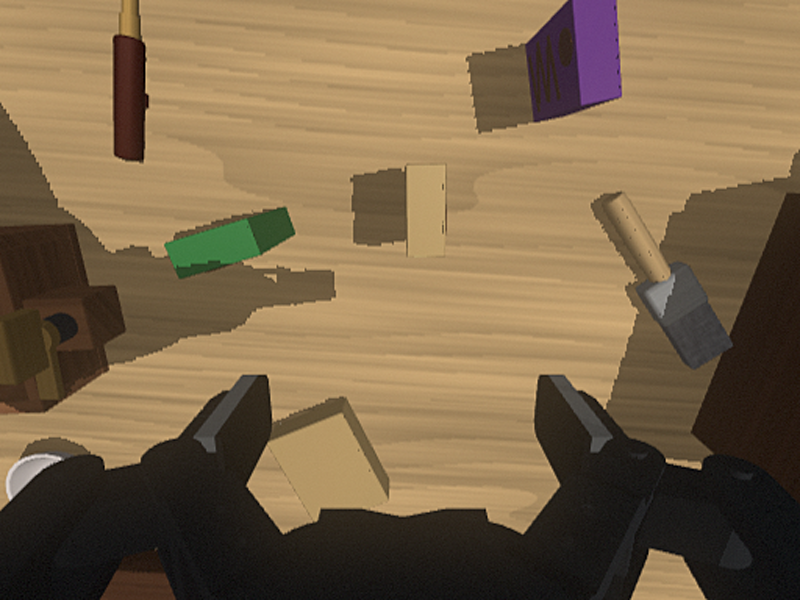

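The wrist view shows the tan block's top face at (406–446, 164–257), standing clear, with the green decoy to its left.

```bash
cat >> h.py <<'E'
from scipy.spatial.transform import Rotation as R
def tool(yaw,tilt,yc=None):
    """tool x at yaw+180; tilt>0: approach leans towards +x of yaw"""
    return R.from_euler('z',yaw)*R.from_euler('y',-tilt)*R.from_matrix([[-1,0,0],[0,1,0],[0,0,-1]])
def delta(p0,rv0,p1,r1):
    """shift in tool axes (units of rows) and turn (units)"""
    r0=R.from_rotvec(rv0);return (r0.inv().apply(np.array(p1)-p0)/30).round(2),((r0.inv()*r1).as_rotvec()/.1).round(2)
E
python3 - <<'E'
import pickle;from h import *
W=pickle.load(open('w1.pkl','rb'))
w=lambda u,v,z:(W,(u+.5)*.64-.5,(v+.5)*.64-.5,z)
b=[w(406,164,96),w(446,164,96),w(446,257,96),w(406,257,96)]
print(np.round([back(*q) for q in b],1),fit(b,56,24,[466,294]))
from workcell import env
s=env.read_state();print(delta(s['tcp_pos'],s['tool_rot'],[466,294,200],tool(.08,0)), tool(.08,0).as_rotvec(), tool(0,.5).apply([0,0,1]))
E
```

```text
[[440.7 280.4  96. ]
 [439.  304.   96. ]
 [494.5 309.5  96. ]
 [496.3 284.5  96. ]] (array([4.67640e+02, 2.94584e+02, 8.40000e-02]), [[-0.1, 0.1], [0.2, -0.2], [-0.7, -0.0], [0.5, 0.2]])
(array([1.57, 0.4 , 1.02]), array([ 0.02, -0.01, -0.06])) [ 0.1256302  -3.13907971 -0.        ] [ 0.47942554  0.         -0.87758256]
```

```bash
python3 - <<'E'
from h import *
from workcell import env
s=env.read_state()
r=tool(.084,-.6);a=r.apply([0,0,1]);G=np.array([467.6,294.6,62])
pre=G+a*(19-110);print(pre,G+19*a)
print(delta(s['tcp_pos'],s['tool_rot'],pre,r))
r0=R.from_rotvec(s['tool_rot']); print((r.inv().apply(pre-s['tcp_pos'])/30).round(2))
E
```

```text
[518.80129431 298.91105309 137.10554096] [456.90961987 293.69989001  46.31862332]
(array([-0.2 ,  0.42,  3.11]), array([ 0.05,  5.99, -0.09]))
[-1.92  0.43  2.46]
```

step_arm --moves '[0,1,0,0,0,0,0,0,1,0,0,0,0,0,0,1,0,0,0,0,0,0,1,0,0,0,0,0,0,1,0,0,0,0,0,0,1,0,0,0,0,0,0,0,0,-0.7,0.2,0.8,0,0,0,0,-0.7,0.2,0.8,0,0,0,0,-0.5,0,0.8,0,0,0,0,0,0,0,0]'

```text
t: 3.03
tcp_pos: [506.7, 287.7, 121.8]
tool_rot: [0.083, -2.546, 0.025]
force: [-0.7, -0.3, -1.1]
width: 85.2
finger_force: 0.0
```

```bash
python3 - <<'E'
from h import *
from workcell import env
s=env.read_state();print(s['tcp_pos'],s['qpos'])
r=tool(.084,-.6);a=r.apply([0,0,1]);G=np.array([467.6,294.6,62])
print(delta(s['tcp_pos'],s['tool_rot'],G+19*a,r))
E
```

```text
[506.69077967 287.71549162 121.80137869] [0.41578379 0.97021704 0.79420263 1.96039809 0.19412016 0.29368508]
(array([-0.05,  0.31,  3.  ]), array([ 0.11,  0.05, -0.15]))
```

step_arm --moves '[0.1,0,-0.15,0,0.3,0.6,0,0,0,0,0,0,0.8,0,0,0,0,0,0,0.8,0,0,0,0,0,0,0.8,0,0,0,0,0,0,0,0,0,0,0,0,0,0,1,0,0,0,0,0,0,1,0,0,0,0,0,0,1,0,0,0,0,0,0,1,0,0,0,0,0,0,1,0,0,0,0,0,0,1,0,0,0,0,0,0,1]' --newtons 40

```text
t: 4.03
tcp_pos: [460.1, 295.4, 54.8]
tool_rot: [0.109, -2.559, 0.024]
force: [3.4, 0.6, 5.0]
width: 23.7
finger_force: 43.1
```

step_arm --moves '[0,0,0,0,0,-1,1,0,-1,0,0,0,-1,1,0,-1,0,0,0,-1,1,0,-1,0,0,0,0,1,0,-1,0,0,0,0,1,0,-1,0,0,0,0,1,0,-1,0,0,0,0,1,0,-1,0,0,0,0,1,0,-1,0,0,0,0,1,0,-1,0,0,0,0,1,0,-1,0,0,0,0,1,0,-1,0,0,0,0,1]'

```text
t: 5.03
tcp_pos: [505.0, 298.2, 131.1]
tool_rot: [-0.108, 2.619, 0.037]
force: [-0.6, -0.1, -1.2]
width: 23.8
finger_force: 42.3
```

step_arm --moves '[0,-1,0,0,0,0,1,0,-1,0,0,0,0,1,0,-1,0,0,0,0,1,0,-0.4,0,0,0,0,1,0,0,0,0,0,0,1]'

```text
t: 5.45
tcp_pos: [501.9, 296.5, 126.4]
tool_rot: [-0.098, 2.289, 0.045]
force: [0.1, -0.7, -2.5]
width: 23.7
finger_force: 42.4
```

```bash
python3 - <<'E'
from h import *
from workcell import env
s=env.read_state();print(s['tcp_pos'],s['qpos'].round(2),s['width'])
r0=R.from_rotvec(s['tool_rot']);a=r0.apply([0,0,1]);t=np.arctan2(np.hypot(a[0],a[1]),-a[2]);print(a,t,r0.apply([0,1,0]))
print(delta(s['tcp_pos'],s['tool_rot'],s['tcp_pos']+[0,0,28-s['tcp_pos'][2]],tool(.084,.85)))
E
```

```text
[501.91849184 296.49748148 126.44340971] [ 0.79  0.2  -0.78 -0.13 -0.51  0.51] 23.709896642026077
[ 0.74890181  0.06458463 -0.65952627] 0.8506079649184065 [-8.57617071e-02  9.96315661e-01  1.81316948e-04]
(array([ 2.47, -0.  ,  2.16]), array([0.02, 0.01, 0.01]))
```

step_arm --moves '[0,0,0,0.6,0,0.52,1,0,0,0,0.6,0,0.52,1,0,0,0,0.6,0,0.52,1,0,0,0,0.5,0,0.43,1,0,0,0,0,0,0,1,0,0,0,0,0,0,1]'

```text
t: 5.95
tcp_pos: [505.6, 298.6, 37.9]
tool_rot: [-0.093, 2.287, 0.047]
force: [-0.5, -0.7, -1.7]
width: 23.5
finger_force: 42.3
```

```bash
python3 - <<'E'
from workcell import env, snapshot
import cv2
s=env.read_state();print(s['tcp_pos'],s['force'])
f=snapshot('side')['frame'];cv2.imwrite('pics/s2.png',cv2.resize(f[90:210,130:290,::-1],None,fx=4,fy=4,interpolation=cv2.INTER_CUBIC))
E
```

```text
[505.61161566 298.63552821  37.91556413] [-0.53884087 -0.72110554 -1.741537  ]
```

View pics/s2.png

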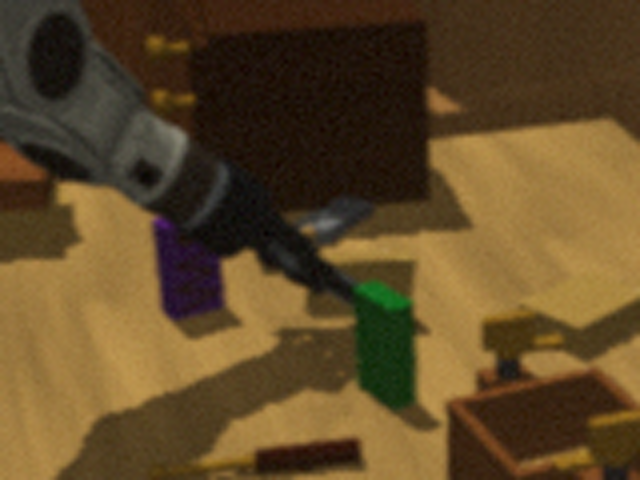

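The side crop shows the tipped block held behind the green decoy near (370,275), close above the table. I'll lower it to contact.

step_arm --moves '[0,0,0,0.12,0,0.11,1,0,0,0,0.12,0,0.11,1,0,0,0,0,0,0,1,0,0,0,0,0,0,1]'

```text
t: 6.33
tcp_pos: [506.1, 299.3, 30.0]
tool_rot: [-0.092, 2.283, 0.05]
force: [-0.2, -0.8, -0.4]
width: 23.3
finger_force: 42.3
```

step_arm --moves '[0,0,0,0.1,0,0.09,1,0,0,0,0,0,0,1,0,0,0,0,0,0,1]'

```text
t: 6.58
tcp_pos: [507.3, 299.7, 27.4]
tool_rot: [-0.09, 2.279, 0.051]
force: [-1.6, -1.2, 4.9]
width: 23.5
finger_force: 43.1
```

step_arm --moves '[0,0,0,0,0,0,0.66,0,0,0,0,0,0,0.63,0,0,0,0,0,0,0.6,0,0,0,0,0,0,0.55,0,0,0,0,0,0,0.4,0,0,0,0,0,0,0.2,0,0,0,0,0,0,0.2]'

```text
t: 7.17
tcp_pos: [506.0, 299.1, 25.4]
tool_rot: [-0.093, 2.284, 0.05]
force: [0.0, 0.7, 0.2]
width: 68.4
finger_force: 0.0
```

step_arm --moves '[0,0,0,0,0,-1,0.2,0,0,0,0,0,-1,0.2,0,0,0,0,0,-1,0.2,0,1,0,0,0,-1,0.1,0,1,0,0,0,-1,0.1,0,1,0,0,0,-1,0,0,1,0,0,0,-1,0,0,1,0,0,0,0,0,0,1,0,0,0,0,0,0,1,0,0,0,0,0,0,1,0,0,0,0,0,0,0.5,0,0,0,0,0]'

```text
t: 8.17
tcp_pos: [383.8, 291.5, 147.0]
tool_rot: [-0.128, 3.025, 0.019]
force: [1.0, 0.8, -0.3]
width: 85.4
finger_force: 0.0
```

```bash
python3 - <<'E'
from workcell import env, snapshot
import cv2,pickle
s=env.read_state();print(s['t'],s['tcp_pos'],s['tool_rot'],s['qpos'].round(2))
w=snapshot('wrist');pickle.dump(w,open('w2.pkl','wb'))
cv2.imwrite('pics/w2.png',cv2.resize(w['frame'][:,:,::-1],(800,600),interpolation=cv2.INTER_CUBIC))
E
```

```text
8.1667 [383.77747951 291.52112701 147.00786844] [-0.12775973  3.02512765  0.01860117] [ 0.69  0.19 -0.3   0.99 -0.06  0.6 ]
```

View pics/w2.png

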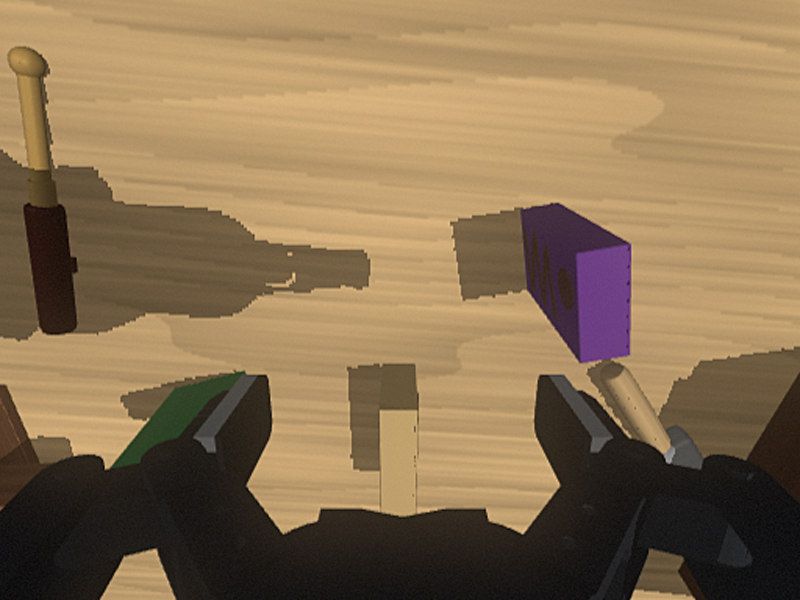

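The block lies on its long edge. Its near top edge runs (379,409)–(418,409), and the top runs down the picture to (380,512) and (416,512).

```bash
python3 - <<'E'
import pickle;from h import *
from workcell import env
W=pickle.load(open('w2.pkl','rb'))
P=[back(W,(u+.5)*.64-.5,(v+.5)*.64-.5,z) for u,v,z in((379,409,56),(418,409,56),(380,512,56),(416,512,56),(383,364,0),(415,363,0))]
print(np.round(P,1))
m=(P[0]+P[1])/2;d=(P[2]+P[3])/2-m;yw=np.arctan2(d[1],d[0]);c=m+48*np.array([np.cos(yw),np.sin(yw),0]);print(yw,c)
s=env.read_state()
for yy in (.084,yw): print(delta(s['tcp_pos'],s['tool_rot'],[c[0],c[1],100],tool(yy,0)))
E
```

```text
[[464.7 284.1  56. ]
 [462.8 307.7  56. ]
 [548.8 290.2  56. ]
 [546.9 314.6  56. ]
 [466.6 284.8   0. ]
 [463.9 307.8   0. ]]
0.07721097836581749 [511.58096278 299.59862593  56.        ]
(array([-4.03, -0.1 ,  2.03]), array([ 0.07,  1.14, -0.01]))
(array([-4.03, -0.1 ,  2.03]), array([0.07, 1.14, 0.06]))
```

step_arm --moves '[0,0.6,0,-0.8,0,0,0,0,0.5,0,-0.8,0,0,0,0,0,0,-0.8,0,0.3,0,0,0,0,-0.9,0,0.4,0,0,0,0,-0.9,0,0.4,0,0,0,0,0,0,0.4,0,0,0,0,0,0,0,0,0,0,0,0,0,0,0,0]'

```text
schema error: expected a multiple of 7 numbers
```

```bash
python3 - <<'E'
from h import *
from workcell import env
s=env.read_state();print(s['tcp_pos'],delta(s['tcp_pos'],s['tool_rot'],[511.6,299.6,26],tool(.08,0)))
E
```

```text
[384.86091816 291.6151482  146.65664117] (array([-3.75, -0.12,  4.48]), array([0.07, 1.14, 0.03]))
```

step_arm --moves '[0,0.6,0,-0.8,0,0,0,0,0.5,0,-0.8,0,0,0,0,0,0,-0.8,0,0.3,0,0,0,0,-0.9,0,0.4,0,0,0,0,-0.9,0,0.4,0,0,0,0,0,0,0.4,0,0,0,0,0,0,0,0,0,0,0,0,0,0,0]'

```text
t: 8.88
tcp_pos: [505.9, 301.2, 103.7]
tool_rot: [-0.136, 3.137, 0.006]
force: [-0.9, 0.3, 0.5]
width: 85.2
finger_force: 0.0
```

```bash
python3 - <<'E'
from h import *
from workcell import env
s=env.read_state();print(s['tcp_pos'],delta(s['tcp_pos'],s['tool_rot'],[511.6,299.6,26],tool(.08,0)))
E
```

```text
[505.85373484 301.23540627 103.72903014] (array([-0.18, -0.08,  2.59]), array([0.04, 0.02, 0.06]))
```

step_arm --moves '[0,0,0,-0.2,-0.1,0.6,0,0,0,0,0,0,0.7,0,0,0,0,0,0,0.7,0,0,0,0,0,0,0.6,0,0,0,0,0,0,0,0,0,0,0,0,0,0,0.5,0,0,0,0,0,0,1,0,0,0,0,0,0,1,0,0,0,0,0,0,1,0,0,0,0,0,0,1,0,0,0,0,0,0,1,0,0,0,0,0,0,1]'

```text
t: 9.88
tcp_pos: [514.9, 300.4, 28.7]
tool_rot: [-0.135, 3.131, 0.011]
force: [-0.0, -1.2, 6.0]
width: 23.5
finger_force: 41.2
```

```bash
python3 - <<'E'
import pickle,cv2;from h import *
w=pickle.load(open('s0.pkl','rb'))['wrist']['frame']
cv2.imwrite('pics/c3.png',cv2.resize(w[105:325,258:396,::-1],None,fx=5,fy=5,interpolation=cv2.INTER_CUBIC)[0:600*1+0,:])
E
python3 - <<'E'
import pickle,cv2
w=pickle.load(open('s0.pkl','rb'))['wrist']['frame']
cv2.imwrite('pics/c3.png',cv2.resize(cv2.convertScaleAbs(w[140:290,255:405,::-1],alpha=1.5),None,fx=4,fy=4,interpolation=cv2.INTER_CUBIC))
E
```

```text
(no output)
```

View pics/c3.png

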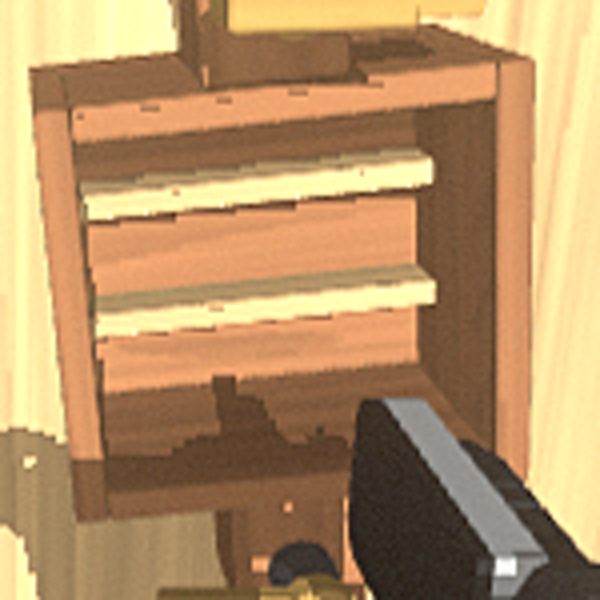

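step_arm --moves '[0,0,0,0,0,-0.5,1,0,0,0,0,0,-1,1,0,0,0,0,0,-1,1,0,0,0,0,0,-1,1,0,0,0,0,0,-1,1,0,0,0,0,0,-0.7,1,0,0,0,0,0,0,1,0,0,0,0,0,0,1]'

```text
t: 10.55
tcp_pos: [513.9, 299.4, 184.3]
tool_rot: [-0.135, 3.131, 0.011]
force: [0.5, 0.2, -2.6]
width: 23.5
finger_force: 40.3
```

The crop shows rim outer corners at about (35,111), (533,58) and (77,520), inner corners at (80,143) and (497,98), and rail tops about (83,185)–(432,155) and (95,302)–(435,270).

```bash
python3 - <<'E'
import pickle;from h import *
s=pickle.load(open('s0.pkl','rb'));W=s['wrist']
w=lambda u,v,z:(W,255+(u+.5)/4-.5,140+(v+.5)/4-.5,z)
o=[w(35,111,76),w(533,58,76),w(77,520,76)];i=[w(80,143,76),w(497,98,76)]
for q in o+i: print(back(*q).round(1))
print(fit(o,132,124,[580,-41]));print(fit(i,112,104,[580,-41]))
# rail tops z=28: back edges (away from cam -> upper), left/right ends
r=[back(*w(*q,28)) for q in((83,185),(432,155),(85,217),(435,185),(95,302),(435,270),(97,338),(435,302))]
print(np.round(r,1)); d=[(r[2*k+1]-r[2*k]) for k in range(4)];print([np.arctan2(x[1],x[0]).round(3) for x in d])
E
```

```text
[506.5  11.1  76. ]
[635.8  25.2  76. ]
[ 519.5 -110.7   76. ]
[518.5   2.5  76. ]
[627.7  14.7  76. ]
(array([ 5.78086e+02, -4.32370e+01,  1.08000e-01]), [[-0.6, -0.2], [1.3, -0.3], [-0.3, 1.0]])
(array([ 5.78713e+02, -4.31510e+01,  1.09000e-01]), [[-1.0, 0.1], [1.0, 0.0]])
[[522.5 -21.9  28. ]
 [630.1 -12.3  28. ]
 [523.3 -32.3  28. ]
 [632.1 -21.9  28. ]
 [527.  -60.8  28. ]
 [635.  -49.9  28. ]
 [527.9 -73.3  28. ]
 [636.1 -60.7  28. ]]
[np.float64(0.089), np.float64(0.096), np.float64(0.101), np.float64(0.115)]
```

```bash
python3 - <<'E'
from h import *
from workcell import env
s=env.read_state();print(s['tcp_pos'],delta(s['tcp_pos'],s['tool_rot'],[581.7,-42.4,180],tool(.107,0)))
E
```

```text
[513.85395961 299.37562858 184.25080711] (array([ -1.27, -11.55,   0.07]), array([ 0.07,  0.08, -0.21]))
```

step_arm --moves '[0,0,-0.2,-0.1,-0.8,0,1,0,0,0,-0.1,-1,0,1,0,0,0,-0.1,-1,0,1,0,0,0,-0.1,-1,0,1,0,0,0,-0.1,-1,0,1,0,0,0,-0.1,-1,0,1,0,0,0,-0.1,-1,0,1,0,0,0,-0.1,-1,0,1,0,0,0,-0.1,-1,0,1,0,0,0,-0.1,-1,0,1,0,0,0,-0.1,-1,0,1,0,0,0,-0.2,-0.8,0,1]'

```text
t: 11.55
tcp_pos: [586.6, -45.2, 178.6]
tool_rot: [0.165, -3.137, -0.009]
force: [-0.5, 0.8, -1.2]
width: 23.7
finger_force: 40.3
```

step_arm --moves '[0,0,0,0,0,0,1,0,0,0,0,0,0,1]'

```text
t: 11.72
tcp_pos: [587.2, -44.2, 178.7]
tool_rot: [-0.162, 3.137, 0.011]
force: [-0.4, 0.7, -1.0]
width: 23.4
finger_force: 40.2
```

```bash
python3 - <<'E'
from h import *
from workcell import env
s=env.read_state();print(s['tcp_pos'],delta(s['tcp_pos'],s['tool_rot'],[581.7,-42.4,75],tool(.107,0)))
E
```

```text
[587.2215731  -44.24887265 178.69526509] (array([0.18, 0.06, 3.46]), array([ 0.07,  0.01, -0.04]))
```

step_arm --moves '[0,0,0,0.18,0.06,0.6,1,0,0,0,0,0,0.7,1,0,0,0,0,0,0.8,1,0,0,0,0,0,0.8,1,0,0,0,0,0,0.6,1,0,0,0,0,0,0,1,0,0,0,0,0,0,1]'

```text
t: 12.3
tcp_pos: [581.3, -39.8, 74.6]
tool_rot: [0.17, -3.137, -0.01]
force: [0.6, 0.5, -1.6]
width: 23.5
finger_force: 40.2
```

```bash
python3 - <<'E'
from h import *
from workcell import env
s=env.read_state();print(s['tcp_pos'],s['force'],delta(s['tcp_pos'],s['tool_rot'],[581.7,-42.4,37],tool(.107,0)))
E
```

```text
[581.31868051 -39.80185072  74.55749202] [ 0.57894914  0.49668482 -1.56925097] (array([-0.  , -0.1 ,  1.25]), array([0.07, 0.  , 0.01]))
```

step_arm --moves '[0,0,0,0,-0.09,0.2,1,0,0,0,0,0,0.3,1,0,0,0,0,0,0.3,1,0,0,0,0,0,0,1,0,0,0,0,0,0,1]'

```text
t: 12.72
tcp_pos: [583.2, -43.6, 51.9]
tool_rot: [-0.167, 3.133, 0.009]
force: [0.4, 0.1, -0.8]
width: 23.4
finger_force: 40.2
```

step_arm --moves '[0,0,0,0,0,0.2,1,0,0,0,0,0,0.13,1,0,0,0,0,0,0,1,0,0,0,0,0,0,1]'

```text
t: 13.05
tcp_pos: [583.6, -43.6, 42.3]
tool_rot: [-0.167, 3.133, 0.009]
force: [0.4, 0.1, -1.6]
width: 23.1
finger_force: 40.2
```

step_arm --moves '[0,0,0,0,0,0.12,1,0,0,0,0,0,0.08,1,0,0,0,0,0,0,1,0,0,0,0,0,0,1]'

```text
t: 13.38
tcp_pos: [584.2, -43.6, 36.7]
tool_rot: [-0.167, 3.131, 0.009]
force: [0.2, 0.0, -1.3]
width: 23.6
finger_force: 40.4
```

step_arm --moves '[0,0,0,0,0,0.07,1,0,0,0,0,0,0,1,0,0,0,0,0,0,0.66,0,0,0,0,0,0,0.6,0,0,0,0,0,0,0.55,0,0,0,0,0,0,0.5,0,0,0,0,0,0,0.5]'

```text
t: 13.97
tcp_pos: [583.8, -43.5, 34.2]
tool_rot: [-0.167, 3.132, 0.009]
force: [-0.5, 0.5, 0.1]
width: 42.5
finger_force: 0.0
```

step_arm --moves '[0,0,0,0,0,-0.5,0.5,0,0,0,0,0,-1,0.5,0,0,0,0,0,-1,0.5,0,0,0,0,0,-1,0.4,0,0,0,0,0,-1,0,0,0,0,0,0,-1,0,0,0,0,0,0,-0.7,0,0,0,0,0,0,0,0]'

```text
t: 14.63
tcp_pos: [585.9, -44.9, 226.3]
tool_rot: [-0.166, 3.122, 0.007]
force: [0.7, 0.9, 0.4]
width: 85.6
finger_force: 0.0
```

```bash
python3 - <<'E'
from h import *
from workcell import env
s=env.read_state();print(s['t'],s['tcp_pos'],s['qpos'].round(2));
# view lid: lid at (438,-277), yaw -.312 ; TCP so lid lies at +55 in tool x
r=tool(-.312,0);print(delta(s['tcp_pos'],s['tool_rot'],np.array([438,-277,225])-r.apply([55,0,0]),r))
E
```

```text
14.6333 [585.88654515 -44.91752319 226.31914423] [-0.08  0.41  0.23  1.38  0.01 -0.19]
(array([ 4.05, -7.91, -0.05]), array([0.07, 0.15, 4.18]))
```

step_arm --moves '[0,0,0,0.5,-0.95,0,0,0,0,0,0.5,-1,0,0,0,0,0,0.5,-1,0,0,0,0,0,0.5,-1,0,0,0,0,0,0.5,-1,0,0,0,0,0,0.5,-1,0,0,0,0,0,0.5,-1,0,0,0,0,1,0.5,-1,0,0,0,0,1,0,0,0,0,0,0,1,0,0,0,0,0,0.15,1,0,0,0,0,0,0,0.2,0,0,0,0]'

```text
t: 15.63
tcp_pos: [488.6, -294.8, 217.3]
tool_rot: [-0.493, -3.089, -0.014]
force: [0.7, -0.9, -0.1]
width: 85.6
finger_force: 0.0
```

```bash
python3 - <<'E'
from workcell import env, snapshot
import cv2,pickle
s=env.read_state();print(s['t'],s['tcp_pos'],s['qpos'].round(2))
w=snapshot('wrist');S=snapshot('scene');pickle.dump((w,S),open('w3.pkl','wb'))
im=cv2.resize(cv2.convertScaleAbs(w['frame'][:300,:,::-1],alpha=1.4),None,fx=1.5,fy=1.5,interpolation=cv2.INTER_CUBIC)
c=cv2.resize(cv2.convertScaleAbs(S['frame'][170:230,215:285,::-1],alpha=1.3),None,fx=2.3,fy=2.3,interpolation=cv2.INTER_CUBIC)
out=cv2.copyMakeBorder(im,0,150,0,32,cv2.BORDER_CONSTANT)
out[450:450+c.shape[0],0:c.shape[1]]=c
print(out.shape);cv2.imwrite('pics/w3.png',out)
E
```

```text
15.6333 [ 488.62240147 -294.78628182  217.265265  ] [-0.54  0.4   0.19  1.38  0.   -0.23]
(600, 800, 3)
```

View pics/w3.png

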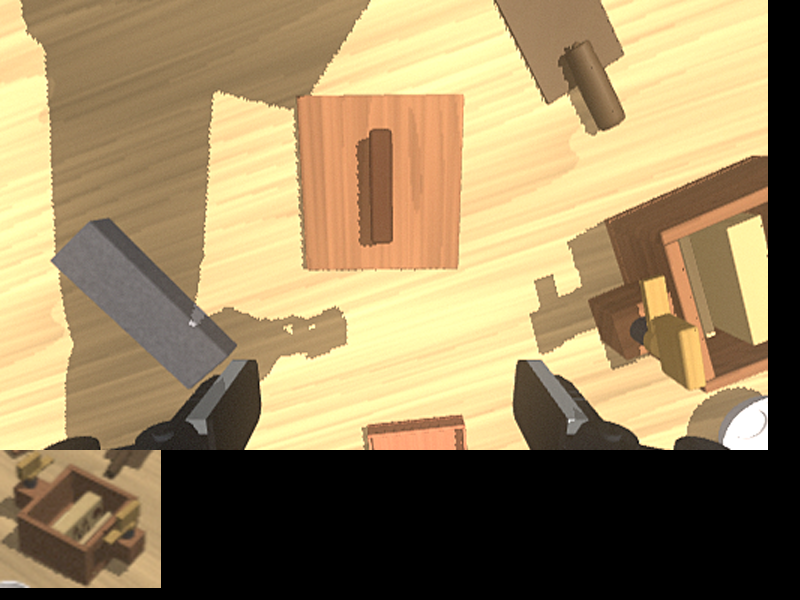

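Lid handle top is at (370–392, 130–243) and its plate corners at (297,96), (463,95), (458,268), (305,269). The inset shows the block standing in the channel of the case.

```bash
python3 - <<'E'
import pickle;from h import *
from workcell import env
W,S=pickle.load(open('w3.pkl','rb'))
w=lambda u,v,z:(W,(u+.5)/1.5-.5,(v+.5)/1.5-.5,z)
h=[w(370,129,48),w(392,129,48),w(393,243,48),w(371,243,48)];p=[w(297,96,18),w(463,95,18),w(458,268,18),w(305,269,18)]
f=fit(h,80,16,[438,-277]);print(f);g=fit(p,132,124,[438,-277]);print(g)
x,y,a=(f[0]+g[0])/2 if abs(f[0][2]-g[0][2])<.2 else g[0]
s=env.read_state();r=tool(-.32,0)
print(x,y,a,delta(s['tcp_pos'],s['tool_rot'],[x,y,80],tool(f[0][2] if f[0][2]<1 else f[0][2]-np.pi,0)))
E
```

```text
(array([ 435.408, -280.028,    2.83 ]), [[-0.5, -0.5], [0.5, -0.6], [-0.1, 0.6], [0.1, 0.7]])
(array([ 435.371, -280.725,    2.83 ]), [[-0.9, -0.6], [0.8, -0.5], [-0.4, 0.7], [0.5, 0.8]])
435.3895 -280.3765 2.83 (array([ 1.78, -0.13,  4.61]), array([ 0.06, -0.13, -0.  ]))
```

step_arm --moves '[0,-0.13,0,0.6,-0.06,0.6,0,0,0,0,0.6,-0.07,0.8,0,0,0,0,0.58,0,0.9,0,0,0,0,0,0,0.9,0,0,0,0,0,0,0.9,0,0,0,0,0,0,0.5,0,0,0,0,0,0,0,0,0,0,0,0,0,0,0]'

```text
t: 16.4
tcp_pos: [436.6, -280.2, 80.0]
tool_rot: [-0.488, -3.103, -0.011]
force: [-0.2, 0.5, 0.6]
width: 85.4
finger_force: 0.0
```

```bash
python3 - <<'E'
from h import *
from workcell import env
s=env.read_state();print(s['t'],s['tcp_pos'],delta(s['tcp_pos'],s['tool_rot'],[435.4,-280.4,25],tool(-.312,0)))
E
```

```text
16.4 [ 436.55529245 -280.24205588   80.04227023] (array([ 0.03, -0.03,  1.83]), array([ 0.07, -0.01,  0.  ]))
```

step_arm --moves '[0,0,0,0.03,-0.03,0.6,0,0,0,0,0,0,0.6,0,0,0,0,0,0,0.6,0,0,0,0,0,0,0,0.5,0,0,0,0,0,0,1,0,0,0,0,0,0,1,0,0,0,0,0,0,1,0,0,0,0,0,0,1,0,0,0,0,0,0,1,0,0,0,0,0,0,1,0,0,0,0,0,0,1]' --newtons 50

```text
t: 17.32
tcp_pos: [437.3, -281.7, 28.1]
tool_rot: [0.49, 3.099, 0.008]
force: [-0.1, 1.0, 5.7]
width: 14.7
finger_force: 50.8
```

step_arm --moves '[0,0,0,0,0,-0.4,1,0,0,0,0,0,-0.8,1,0,0,0,0,0,-1,1,0,0,0,0,0,-1,1,0,0,0,0,0,-1,1,0,0,0,0,0,-1,1,0,0,0,0,0,0,1,0,0,0,0,0,0,1]'

```text
t: 17.98
tcp_pos: [436.8, -282.8, 184.5]
tool_rot: [0.49, 3.097, 0.006]
force: [-0.0, -0.3, -2.4]
width: 14.6
finger_force: 49.8
```

```bash
python3 - <<'E'
from h import *
from workcell import env
s=env.read_state();r=tool(.107,0);print(s['t'],s['tcp_pos'],s['width'],delta(s['tcp_pos'],s['tool_rot'],[578.6,-43,170],r),(r.inv().apply([578.6,-43,170]-s['tcp_pos'])/30).round(2))
E
```

```text
17.9833 [ 436.78003893 -282.78822159  184.53825696] 14.609029051164754 (array([-2.03,  9.06,  0.54]), array([ 0.04,  0.06, -4.21])) [-5.55  7.44  0.48]
```

step_arm --moves '[0,0,-1,0,0,0,1,0,0,-1,0,0,0,1,0,0,-1,0,0,0,1,0,0,-1,0,0,0,1,0,0,-0.2,0,0,0,1,0,0,0,-0.4,0.5,0,1,0,0,0,-0.7,0.93,0,1,0,0,0,-0.7,0.93,0,1,0,0,0,-0.7,0.93,0,1,0,0,0,-0.7,0.93,0,1,0,0,0,-0.7,0.93,0,1,0,0,0,-0.7,0.93,0,1]'

```text
t: 18.98
tcp_pos: [553.2, -84.4, 182.4]
tool_rot: [0.164, -3.137, -0.009]
force: [0.8, -0.7, -1.9]
width: 15.0
finger_force: 49.7
```

step_arm --moves '[0,0,0,-0.7,0.93,0,1,0,0,0,-0.4,0.5,0,1,0,0,0,0,0,0,1,0,0,0,0,0,0,1]'

```text
t: 19.32
tcp_pos: [581.2, -38.7, 182.5]
tool_rot: [0.169, -3.137, -0.008]
force: [-0.5, 0.4, -1.8]
width: 14.8
finger_force: 49.6
```

```bash
python3 - <<'E'
from h import *
from workcell import env
s=env.read_state();r=tool(.107,0);print(s['t'],s['tcp_pos'],s['width'],delta(s['tcp_pos'],s['tool_rot'],[580.8,-42.8,115],r))
E
```

```text
19.3167 [581.24055034 -38.73572825 182.50617763] 14.825220037064527 (array([ 0.03, -0.15,  2.25]), array([ 0.05, -0.  ,  0.01]))
```

step_arm --moves '[0,0,0,0.03,-0.15,0.5,1,0,0,0,0,0,0.6,1,0,0,0,0,0,0.6,1,0,0,0,0,0,0.5,1,0,0,0,0,0,0,1,0,0,0,0,0,0,1,0,0,0,0,0,0,1]'

```text
t: 19.9
tcp_pos: [581.6, -45.0, 119.0]
tool_rot: [-0.164, 3.134, 0.008]
force: [-0.1, 0.3, -2.3]
width: 14.9
finger_force: 49.6
```

```bash
python3 - <<'E'
from h import *
from workcell import env
import cv2
s=env.read_state();r=tool(.107,0);print(s['t'],s['tcp_pos'],s['force'],delta(s['tcp_pos'],s['tool_rot'],[580.8,-42.8,97],r))
E
```

```text
19.9 [581.63622894 -44.97180044 119.01940325] [-0.10995897  0.31260182 -2.26502182] (array([0.02, 0.07, 0.73]), array([ 0.05,  0.04, -0.02]))
```

step_arm --moves '[0.05,0,0,0.02,0.05,0.25,1,0,0,0,0,0,0.2,1,0,0,0,0,0,0,1,0,0,0,0,0,0,1]'

```text
t: 20.23
tcp_pos: [580.5, -42.5, 104.6]
tool_rot: [-0.167, 3.135, 0.001]
force: [0.0, -1.0, -1.6]
width: 14.9
finger_force: 49.7
```

step_arm --moves '[0,0,0,0,0,0.1,1,0,0,0,0,0,0.1,1,0,0,0,0,0,0,1,0,0,0,0,0,0,1]'

```text
t: 20.57
tcp_pos: [580.8, -42.6, 98.7]
tool_rot: [-0.167, 3.134, 0.001]
force: [-0.4, 0.3, -1.6]
width: 14.8
finger_force: 49.7
```

step_arm --moves '[0,0,0,0,0,0.07,1,0,0,0,0,0,0.05,1,0,0,0,0,0,0,1,0,0,0,0,0,0,1]'

```text
t: 20.9
tcp_pos: [581.3, -42.7, 96.2]
tool_rot: [-0.167, 3.133, 0.001]
force: [-0.4, -0.7, 3.0]
width: 15.3
finger_force: 50.4
```

step_arm --moves '[0,0,0,0,0,0,0.8,0,0,0,0,0,0,0.6,0,0,0,0,0,0,0.3,0,0,0,0,0,0,0.3,0,0,0,0,0,-0.5,0.3,0,0,0,0,0,-1,0.3,0,0,0,0,0,-0.8,0.3,0,0,0,0,0,0,0.3]'

```text
t: 21.57
tcp_pos: [584.1, -42.9, 169.9]
tool_rot: [-0.166, 3.124, -0.001]
force: [1.3, -0.3, 0.2]
width: 59.9
finger_force: 0.0
```

```bash
python3 - <<'E'
from h import *
from workcell import env,snapshot
import pickle
s=env.read_state();print(s['t'],s['tcp_pos'],s['qpos'].round(2),delta(s['tcp_pos'],s['tool_rot'],[568.7,44.4,145],tool(.037,0)))
E
```

```text
21.5667 [584.0670194  -42.89966428 169.90515692] [-0.07  0.43  0.11  1.24  0.   -0.18] (array([0.21, 2.95, 0.82]), array([-0.01,  0.13,  0.69]))
```

step_arm --moves '[0,0.13,0,0.2,0.95,0,0.3,0,0,0,0,1,0,0.3,0,0,0,0,1,0,0.3,0,0,0.7,0,0,0.4,0.3,0,0,0,0,0,0.4,0.3,0,0,0,0,0,0,0.3,0,0,0,0,0,0,0.3,0,0,0,0,0,0,0.3]'

```text
t: 22.23
tcp_pos: [565.3, 44.4, 140.5]
tool_rot: [0.057, -3.131, 0.001]
force: [0.5, 0.5, 0.3]
width: 59.8
finger_force: 0.0
```

```bash
python3 - <<'E'
from h import *
from workcell import env
s=env.read_state();print(s['t'],s['tcp_pos'],delta(s['tcp_pos'],s['tool_rot'],[568.7,44.4,98.5],tool(.037,0)))
E
```

```text
22.2333 [565.29022661  44.43997983 140.49160801] (array([-0.13, -0.  ,  1.4 ]), array([-0.  , -0.1 , -0.01]))
```

step_arm --moves '[0,-0.1,0,-0.1,0,0.5,0.3,0,0,0,0,0,0.5,0.3,0,0,0,0,0,0.37,0.3,0,0,0,0,0,0,0.3,0,0,0,0,0,0,0.6,0,0,0,0,0,0,1,0,0,0,0,0,0,1,0,0,0,0,0,0,1,0,0,0,0,0,0,1,0,0,0,0,0,0,1]' --newtons 30

```text
t: 23.07
tcp_pos: [568.9, 44.5, 100.5]
tool_rot: [-0.057, 3.138, -0.001]
force: [0.0, -1.1, 4.7]
width: 11.4
finger_force: 32.8
```

step_arm --moves '[0,0,0.5,0,0,0,1,0,0,0.8,0,0,0,1,0,0,0.8,0,0,0,1,0,0,0.8,0,0,0,1,0,0,0.8,0,0,0,1,0,0,0.8,0,0,0,1,0,0,0.8,0,0,0,1,0,0,0.8,0,0,0,1,0,0,0.8,0,0,0,1,0,0,0.8,0,0,0,1,0,0,0.8,0,0,0,1,0,0,0.8,0,0,0,1]'

```text
t: 24.07
tcp_pos: [568.3, 43.1, 100.5]
tool_rot: [1.363, 2.827, -0.004]
force: [-2.3, -5.4, 7.1]
width: 11.4
finger_force: 33.1
```

step_arm --moves '[0,0,0.8,0,0,0,1,0,0,0.8,0,0,0,1,0,0,0.8,0,0,0,1,0,0,0.8,0,0,0,1,0,0,0.8,0,0,0,1,0,0,0.8,0,0,0,1,0,0,0.5,0,0,0,1,0,0,0,0,0,0,1,0,0,0,0,0,0,1]'

```text
t: 24.82
tcp_pos: [567.4, 42.7, 100.5]
tool_rot: [2.052, 2.375, -0.005]
force: [-3.3, -5.6, 7.8]
width: 11.5
finger_force: 33.3
```

```bash
python3 - <<'E'
from h import *
from workcell import env
s=env.read_state();x=R.from_rotvec(s['tool_rot']).apply([-1,0,0]);print(s['t'],s['tcp_pos'],np.arctan2(x[1],x[0]),s['wrist_torque'],s['force'],s['width'])
E
```

```text
24.8167 [567.42318795  42.68609037 100.45914799] -1.4251723919741983 [-1.27501034  0.78899966 -0.05223271] [-3.33872865 -5.57628818  7.83980266] 11.524014548345445
```

step_arm --moves '[0,0,0.4,0,0,0,1,0,0,0.4,0,0,0,1,0,0,0,0,0,0,1,0,0,0,0,0,0,1]'

```text
t: 25.15
tcp_pos: [567.4, 42.7, 100.5]
tool_rot: [2.142, 2.294, -0.006]
force: [-5.2, -6.3, 8.5]
width: 11.5
finger_force: 40.5
```

```bash
python3 - <<'E'
from h import *
from workcell import env
s=env.read_state();x=R.from_rotvec(s['tool_rot']).apply([-1,0,0]);print(s['t'],s['tcp_pos'],np.arctan2(x[1],x[0]),s['wrist_torque'],s['force'],s['width'],s['qpos'].round(2))
E
```

```text
25.15 [567.35609162  42.67266001 100.48587815] -1.5025415121178756 [-1.30278153  0.86971032  0.89959088] [-5.22286652 -6.27556289  8.51263261] 11.530476076505332 [ 0.08  0.46 -0.03  1.08 -0.    1.58]
```

step_arm --moves '[0,0,0,0,0,0,0.7,0,0,0,0,0,0,0.4,0,0,0,0,0,0,0.3,0,0,0,0,0,-0.5,0.3,0,0,0,0,0,-0.9,0.3,0,0,0,0,0,-0.6,0.3,0,0,-1,0,0,0,0.3,0,0,-1,0,0,0,0.3,0,0,-1,0,0,0,0.3,0,0,-1,0,0,0,0.3,0,0,-1,0,0,0,0.3,0,0,-1,0,0,0,0.3]'

```text
t: 26.15
tcp_pos: [568.0, 45.2, 158.9]
tool_rot: [-1.364, -2.83, 0.0]
force: [-0.4, 0.1, 0.7]
width: 60.1
finger_force: 0.0
```

step_arm --moves '[0,0,-1,0,0,0,0.3,0,0,-1,0,0,0,0.3,0,0,-1,0,0,0,0.3,0,0,-1,0,0,0,0.3,0,0,-1,0,0,0,0.3,0,0,-1,0,0,0,0.3,0,0,-1,0,0,0,0.3,0,0,-1,0,0,0,0.3,0,0,-1,0,0,0,0.3,0,0,-0.5,0,0,0,0.3,0,0,0,0,0,0,0.3]'

```text
t: 27.07
tcp_pos: [567.9, 45.2, 158.8]
tool_rot: [0.075, -3.141, 0.0]
force: [-0.5, 0.1, -0.4]
width: 59.8
finger_force: 0.0
```

```bash
python3 - <<'E'
from h import *
from workcell import env
s=env.read_state();print(s['t'],s['tcp_pos'],delta(s['tcp_pos'],s['tool_rot'],[587.5,-130.8,145],tool(.037,0)))
E
```

```text
27.0667 [567.93679316  45.17833578 158.83598608] (array([-0.37, -5.89,  0.46]), array([-0.  , -0.  ,  0.11]))
```

step_arm --moves '[0,0,0.1,-0.07,-0.9,0,0.3,0,0,0,-0.06,-1,0,0.3,0,0,0,-0.06,-1,0,0.3,0,0,0,-0.06,-1,0,0.3,0,0,0,-0.06,-1,0,0.3,0,0,0,-0.06,-1,0,0.3,0,0,0,0,0,0.3,0.3,0,0,0,0,0,0,0.3,0,0,0,0,0,0,0.3]'

```text
t: 27.82
tcp_pos: [585.1, -131.3, 149.3]
tool_rot: [0.055, -3.139, -0.001]
force: [0.3, -0.5, -0.2]
width: 59.5
finger_force: 0.0
```

```bash
python3 - <<'E'
from h import *
import pickle
from workcell import env
s=env.read_state();print(s['t'],s['tcp_pos'],delta(s['tcp_pos'],s['tool_rot'],[587.5,-130.8,98.5],tool(.037,0)))
W,S=pickle.load(open('w3.pkl','rb'))
for u,v in((648,318),(668,312),(704,388),(686,390)):print(back(W,(u+.5)/1.5-.5,(v+.5)/1.5-.5,122.5).round(1))
E
```

```text
27.8167 [ 585.05260272 -131.26705875  149.28532215] (array([-0.09,  0.01,  1.69]), array([ 0.01, -0.02, -0.02]))
[ 552.4 -153.1  122.5]
[ 552.4 -141.3  122.5]
[ 609.1 -127.3  122.5]
[ 607.  -138.1  122.5]
```

step_arm --moves '[0,0,0,-0.07,0,0.6,0.3,0,0,0,0,0,0.6,0.3,0,0,0,0,0,0.45,0.3,0,0,0,0,0,0,0.3,0,0,0,0,0,0,0.6,0,0,0,0,0,0,1,0,0,0,0,0,0,1,0,0,0,0,0,0,1,0,0,0,0,0,0,1,0,0,0,0,0,0,1]' --newtons 30

```text
t: 28.65
tcp_pos: [588.7, -130.6, 102.3]
tool_rot: [-0.058, 3.138, 0.002]
force: [-0.6, 5.1, 6.6]
width: 11.4
finger_force: 33.6
```

step_arm --moves '[0,0,0.5,0,0,0,1,0,0,0.8,0,0,0,1,0,0,0.8,0,0,0,1,0,0,0.8,0,0,0,1,0,0,0.8,0,0,0,1,0,0,0.8,0,0,0,1,0,0,0.8,0,0,0,1,0,0,0.8,0,0,0,1,0,0,0.8,0,0,0,1,0,0,0.8,0,0,0,1,0,0,0.8,0,0,0,1,0,0,0.8,0,0,0,1]'

```text
t: 29.65
tcp_pos: [587.9, -132.3, 102.3]
tool_rot: [1.363, 2.829, -0.002]
force: [-2.9, 0.3, 6.5]
width: 10.8
finger_force: 33.7
```

step_arm --moves '[0,0,0.8,0,0,0,1,0,0,0.8,0,0,0,1,0,0,0.8,0,0,0,1,0,0,0.8,0,0,0,1,0,0,0.8,0,0,0,1,0,0,0.8,0,0,0,1,0,0,0.8,0,0,0,1,0,0,0.5,0,0,0,1,0,0,0,0,0,0,1]'

```text
t: 30.4
tcp_pos: [586.8, -132.7, 102.3]
tool_rot: [2.145, 2.294, -0.004]
force: [-5.4, -0.3, 8.8]
width: 11.1
finger_force: 40.5
```

```bash
python3 - <<'E'
from h import *
from workcell import env
s=env.read_state();x=R.from_rotvec(s['tool_rot']).apply([-1,0,0]);print(s['t'],s['tcp_pos'],np.arctan2(x[1],x[0]),s['wrist_torque'],s['force'],s['width'],s['qpos'].round(2))
E
```

```text
30.4 [ 586.84869258 -132.65550547  102.34841133] -1.5035519562892217 [-0.19396311  1.16407338  0.90553942] [-5.44116896 -0.34287305  8.7736648 ] 11.076676412757202 [-0.22  0.52  0.07  1.13 -0.    1.28]
```

step_arm --moves '[0,0,0,0,0,0,0.7,0,0,0,0,0,0,0.4,0,0,0,0,0,0,0.3,0,0,0,0,0,-0.5,0.3,0,0,0,0,0,-0.9,0.3,0,0,0,0,0,-1,0.3,0,0,0,0,0,-1,0.3,0,0,0,-1,0,-1,0.3,0,0,0,-1,0,0,0.3,0,0,0,-1,0,0,0.3,0,0,0,-1,0,0,0.3,0,0,0,-1,0,0,0.3]'

```text
t: 31.4
tcp_pos: [598.1, -282.0, 232.4]
tool_rot: [2.144, 2.294, -0.0]
force: [0.2, 0.2, 0.3]
width: 59.4
finger_force: 0.0
```

```bash
python3 - <<'E'
from h import *
from workcell import env,snapshot
s=env.read_state();print(s['t'],s['tcp_pos'],s['force'])
c=np.array([578.4,-43,0]);M=R.from_euler('z',.107).as_matrix()
for n in('side','scene','wrist'):
    w=snapshot(n);f=cv=w['frame'].astype(int)
    print(n)
    for nm,p in dict(tongA=(0,54,94.5),tongB=(0,-54,94.5),lidA=(16,54,86),lidB=(16,-54,86),handle=(0,0,116),handR=(37,0,116),handL=(-37,0,116),off1=(45,0,116),pA=(36,82,92),pB=(-36,-82,92)).items():
        u,v=proj(w,c+M@np.array(p))[0]
        if 0<u<511 and 0<v<383: print(nm,(round(u),round(v)),f[int(round(v)),int(round(u))])
E
```

```text
31.4 [ 598.10822948 -282.03744117  232.38501493] [0.15619127 0.20844104 0.31346312]
side
tongA (261, 181) [146 103  31]
tongB (277, 197) [156 116  33]
lidA (266, 182) [106  68  35]
lidB (282, 198) [71 52 14]
handle (269, 183) [63 38 19]
handR (280, 180) [86 55 28]
handL (258, 185) [73 43 15]
off1 (282, 179) [166 128  68]
pA (267, 176) [116  90  47]
pB (271, 205) [56 31 15]
scene
tongA (261, 197) [134 108  66]
tongB (235, 184) [134 110  65]
lidA (258, 202) [116  83  59]
lidB (232, 188) [110  79  57]
handle (248, 186) [76 55 41]
handR (241, 192) [72 54 40]
handL (254, 179) [78 56 39]
off1 (240, 194) [44 34 27]
pA (262, 208) [64 46 33]
pB (235, 175) [146 123  89]
wrist
```

The picture samples show brass at both tongues over the lid, the lid's wood beside them, and the handle on centre. I'm handing it in.

```bash
python3 -c "
from workcell import env
print(env.sign_off())"
```

```text
the job is handed in; nothing more can be done
None
```

I handed the job in at about 31 s: the carved block is on its long edge between the rails, the lid is on the case, and both clamps are turned to their stops. Final checks were by force, height and pixel colour, as I had used all 10 picture views. The hand-in gave no verdict.

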